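Run the farrier's turntable round and offer up its bearing cover

TASK

The bearing of the fitting turntable is ready to be closed: take its wooden crank knob and turn the turntable one full turn anticlockwise (seen from above), stopping with the knob back at the yellow pointer and the punch and swage block still riding on it. Then lift the steel cover plate by its red handle and hold it level, still and clear of everything about 20 mm above the raised hub, either way round, so that both threaded holes of the hub show whole through the two holes of the plate, ready for a workmate to start the bolts. Finish while still holding the plate there, not set down, and leave the shoe, fuller, rasp and nail tray where they lie.

Things in the scene. Friction and masses are not known exactly. Their poses are not given: they have to be found in the camera images.
- turntable (a joint): angle of the cast-iron turntable (disc of 300 mm diameter, top face 40 mm above the ledge) about its upright centre pin; rad, 0 at the start, with the crank knob at the yellow pointer of the fixed base, and grows anticlockwise seen from above without wrapping (one full turn reads 6.28). The knob takes about 1 to 2 N sideways to drive it; friction stops it soon after it is let go. The mechanism allows three turns either way.
- crank (a point): point on the axis of the upright crank knob on the turntable, 105 mm from the turntable's centre and 92 mm above the ledge. The wooden sleeve is round, 26 mm in diameter between 63 and 101 mm above the ledge, narrowing to 20 mm at its top 113 mm above the ledge, and spins freely on its pin, so it can be gripped from above and carried round the circle without turning the gripper. Axes of the turntable: x from its centre to the knob, z up
- hub (a point): centre of the top face of the raised oblong steel hub in the middle of the turntable: 66 mm along its x, 118 mm along its y, top 65 mm above the ledge and 25 mm above the disc; turns with the turntable. Axes: x towards the crank knob, y along the line of the two threaded holes, z up. A round bearing well of 36 mm, with the pin inside below the hub's top, lies between them
- tapped_a (a point): mouth of a threaded hole, 12 mm in diameter, in the hub's top face, 42 mm from the hub's centre along its +y
- tapped_b (a point): mouth of the other threaded hole, 12 mm, 42 mm from the hub's centre along its -y
- cover: cover plate of bright steel, 70 (its x) by 120 (its y) by 6 mm, lying on the ledge; about 0.35 to 0.5 kg; origin at the centre of its underside, z up. Two round holes of 20 mm go through it on its y axis. A red bow handle stands on its middle: a bar 14 mm wide (x), 56 mm long (y), from 30 to 46 mm above the underside, on two 12 mm wide posts; the centre of mass is below the bar's middle
- hole_a (a point): centre of one hole of the cover, at the plate's underside, 42 mm from its centre along its +y
- hole_b (a point): centre of the other hole of the cover, at the plate's underside, 42 mm from its centre along its -y
- turntable_base: fixed round iron base under the turntable, 200 mm in diameter, origin on the ledge on the turntable's axis; its 12 mm high yellow pointer sticks out along its +x, 156 to 184 mm from the centre
- punch: steel punch, 100 mm long along its y, up to 18 mm thick, lying loose on the turntable and riding with it; origin under its middle
- swage: small black swage block, 60 by 44 by 29 mm, lying loose on the turntable and riding with it; origin at the centre of its underside
- shoe: iron horseshoe, about 125 by 125 mm and 10 mm thick, flat on the ledge; origin at the middle of the arch on its underside
- fuller: hickory-handled fuller lying along its x, about 290 mm long, head 36 mm high at +x; origin on the ledge under it near its middle
- rasp: farrier's rasp with wooden handle, lying along its x, about 370 mm long and 25 mm high; origin on the ledge under it
- nail_tray: open green tin of nails, 110 by 80 by 45 mm; origin at the centre of its underside
Not all that is in view belongs to the job. Several things have the shape of the punch; the one meant has the colours described above.

How it is judged:
On the way, in this order (a step that is already met when the one before it is completed fails the run):
1. the turntable has been turned one full turn anticlockwise and stands with the knob at the pointer (value of joint turntable between 6.03 and 6.53 rad and velocity of joint turntable between -0.1 and 0.1 rad/s and height (world z) of cover below 0.01 m), for 0.2 s.
2. the cover is lifted off the ledge in the fingers (height (world z) of cover above 0.05 m and contact force between cover and the fingers above 1 N), for 0.2 s.
At the end, for the whole second after the job is handed in: Cover gripped (over 1 N), still (under 20 mm/s), level to 0.1 rad, underside 8 to 35 mm above the hub, not touching the turntable, each hole within 4 mm of a threaded hole, either way round; turntable at 6.03 to 6.53 rad with punch and swage block on it (value of joint turntable between 6.03 and 6.53 rad and ((horizontal distance between hole_a and tapped_a below 0.004 m and horizontal distance between hole_b and tapped_b below 0.004 m) or (horizontal distance between hole_a and tapped_b below 0.004 m and horizontal distance between hole_b and tapped_a below 0.004 m)) and z of cover in the frame of hub between 0.008 and 0.035 m and angle between cover's own z axis and vertical below 0.1 rad and linear speed of cover below 0.02 m/s and contact force between cover and the fingers above 1 N and contact force between cover and turntable_base below 0.05 N and height (world z) of each of punch, swage above 0.03 m); the arm keeps its last pose, push and grip.
It fails at once if the shoe, fuller, rasp or nail tray is shifted more than 30 mm (distance of any of shoe, fuller, rasp, nail_tray from where it was at the start of the episode above 0.03 m).
It fails at once if the punch or swage block is knocked off the turntable (height (world z) of any of punch, swage below 0.03 m).
It also fails if it takes over 72 s, if anything falls off the work surface, if the arm or the gripper's body presses on something with over 40 N, if the wrist force passes 120 N, or if a joint passes its speed limit or range.

ROBOT

A 7-joint arm with a two-finger parallel gripper is mounted at the origin on the work surface. World frame = base frame: x ahead of the robot, y to its left, z up, the work surface at z = 0. Lengths are in m, angles in rad, forces in N, time in s.
With the tool pointing down it reaches from about 0.4 to 0.875 m from the base axis. Payload 19.3 kg.
Tool frame: the origin (TCP) lies midway between the tips of the shut fingers; the grasp point (between the pads) lies 19 mm behind it (tcp_to_grasp is the z of the grasp point in the tool frame, in m); z points along the fingers, y is the line along which they close (so a half turn about z gives the same grasp; the last joint's range is limited). The gripper opens to 85 mm and grips with 20 to 120 N. Pads are 22 mm wide; open, the fingers measure 114 mm over their backs; the gripper's body (76 mm by 85 mm) begins 54 mm behind the grasp point. The pads swing forward as they close: fully open they stand 13 mm farther back than shut.
Start: joints at [1.04, 0.521, -0.036, 1.599, 0.021, 1.021, -0.113], TCP at [0.278, -0.56, 0.231] pointing down, gripper open.
Joint ranges: [-2.91, 2.91], [-0.3, 2.13], [-1.5, 1.42], [0.17, 2.43], [-1.26, 4.41], [0.16, 1.93], [-2.52, 2.52]. Speed limits (rad/s): [1.89, 1.89, 2.39, 2.39, 3.01, 3.01, 3.01].

INTERFACE

Orientations are given as [roll, pitch, yaw] about the fixed x, y, z axes, in that order (R = Rz(yaw) Ry(pitch) Rx(roll)).
In Python, from workcell import * gives the robot as it stands.
- The arm moves only by the tool send_rows, never from a script. Its argument "increments" is a list of rows, each a list of 3 entries, a list of its own where there are three numbers: the shift along the tool's x, y, z in mm, then the turn, a rotation vector about the tool's x, y, z in degrees, then the gripper's target within -1 to 1 (fully open at 1, half-way at 0, shut at -1). In form: [[[x, y, z], [wx, wy, wz], grip], ...]. A call has 1 to 10 rows; each row is the pose to reach, as a shift and turn from the pose commanded when the call began, along the tool's axes at that moment; what a row does not reach only later rows make up. A row lasts 1/10 s, in which the tool goes at most 50 mm and 8.59 degrees, less where a joint would pass 70% of its speed; a pose out of reach is approached as far as the arm can. A call with a gripper value outside its range is refused whole. The fingers move at their own pace and stop on an object; "newtons" is the grip in N (left out, the last holds). Time passes only in rows, so rows that repeat a pose let the fingers close. It gives the time, the measured TCP pose, the force, the opening and the grip force at its end, in the units of the state.
- observe(): the state, without advancing time (a new reading comes with each control period).
- grab_frame(name): name is "scene" or "top"; returns the picture (420x560x3 uint8, blue, green, red); there is no depth.
- camera_params(name): a dict with "fovy" (degrees; the focal length in pixels is half the picture's height over the tangent of half this angle, whatever the lens; pixels are square), "cx", "cy" (the principal point, pixels), "distortion" ([k1, k2, p1, p2, k3] as OpenCV has them; the pictures are not rectified), "extrinsics" (4x4, takes a point from world to camera coordinates). Camera axes: x right, y down, z forward; pixel columns grow to the right and rows downward; lengths in m; the calibration is good to about 2 mm. A picture is of the moment at which its call begins. camera_params takes no time and is no camera call.
- job_done(): hands the job in; it is judged then, once.
The state is a dict: "clock": time; "qpos": joint angles; "qd": joint speeds; "joint_efforts": joint torques, N m; "position": TCP position; "tool_rot": TCP orientation; "force": force on the tool from outside, world axes, zero at the start; "moment": the same for the moment, N m; "grip_width": finger opening in m; "finger_force": force on a finger pad.
Only numpy, scipy, OpenCV 4.12 (cv2) and the standard library are available. Lean on these libraries where they do the work, as an engineer would, in place of code of your own. Each camera call takes 0.05 s, during which the arm holds its last target. There are 200 camera calls.

## Working session

There is one attempt and no reset: what is moved stays moved. The work goes in short steps, Python scripts to look and compute and a tool call to move; the robot and the scene stay as the last step left them, time stands still between calls to the robot, and variables do not carry over. Pictures are saved under pics/ and viewed, at most 10 in all, crops included, and the job is handed in when it is done.

Besides the shell and the picture viewer there is one more tool, called after "Emit:" as name(argument=value, ...), one argument or row to a line, values as JSON. send_rows: Moves the arm, as the interface text tells. Its arguments: {"type":"object","properties":{"increments":{"type":"array"},"newtons":{"type":"number"}},"required":["increments"]}

```bash
mkdir -p pics; python3 - <<'E'
from workcell import *
import cv2,numpy as np
s=observe();print(s)
for n in("top","scene"):
    cv2.imwrite(f"pics/{n}0.png",grab_frame(n));p=camera_params(n);print(n,p)
E
```

```text
{'clock': 0.0, 'qpos': array([ 1.03976955,  0.52205524, -0.03632398,  1.59998493,  0.02121588,
        1.02107155, -0.11280786]), 'qd': array([ 0.00045126,  0.00027627, -0.00035869,  0.00245976,  0.00211044,
       -0.00201158,  0.00174208]), 'joint_efforts': array([ 4.33816865e-05, -9.27108335e+01,  1.97942935e+00, -3.69940817e+01,
        1.79767463e-02,  8.03678879e-03,  6.71451161e-07]), 'position': array([ 0.27774981, -0.55953339,  0.23070834]), 'tool_rot': array([-3.14046296e+00,  9.45128216e-05,  4.60813920e-01]), 'force': array([ 0.0315119 ,  0.23919532, -0.25737584]), 'moment': array([ 0.0235532 ,  0.02177791, -0.06971176]), 'finger_force': 0.0, 'grip_width': 0.08567929029455915}
top {'fovy': 49.09653689848955, 'cx': 286.26731132762956, 'cy': 209.01646242088074, 'distortion': array([-0.14203367,  0.        ,  0.        ,  0.        ,  0.        ]), 'extrinsics': array([[-0.02835583, -0.99959588,  0.00200787, -0.05660623],
       [-0.98927128,  0.02777485, -0.14342557,  0.45548556],
       [ 0.14331184, -0.00605328, -0.98965907,  1.36696294],
       [ 0.        ,  0.        ,  0.        ,  1.        ]])}
scene {'fovy': 46.01669734203175, 'cx': 275.350387859983, 'cy': 206.73579504501166, 'distortion': array([0.0006517, 0.       , 0.       , 0.       , 0.       ]), 'extrinsics': array([[ 8.58899346e-01,  5.12143749e-01,  8.33144549e-04,
        -3.50466366e-01],
       [ 3.87126369e-01, -6.48170070e-01, -6.55750512e-01,
        -1.67777375e-01],
       [-3.35298507e-01,  5.63546218e-01, -7.54977199e-01,
         1.97058932e+00],
       [ 0.00000000e+00,  0.00000000e+00,  0.00000000e+00,
         1.00000000e+00]])}
```

View pics/top0.png

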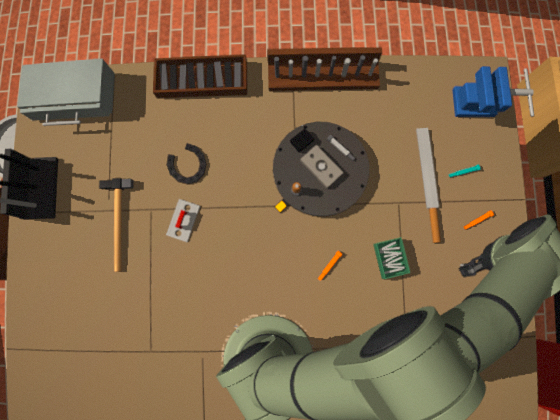

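View pics/scene0.png

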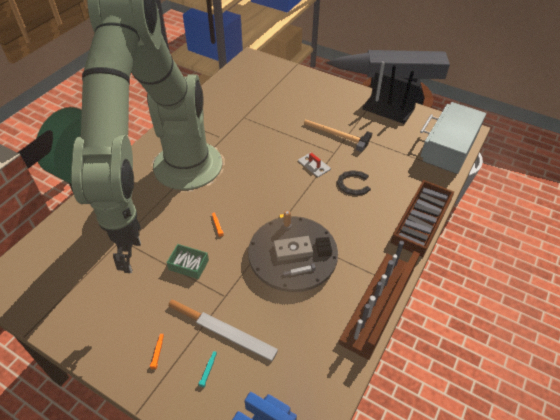

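The top view shows the turntable at about (322,169), the knob at (297,187), the pointer at (281,207), the hub well at (322,165) and the cover at (183,220) with its red handle. I'll enlarge both areas next.

```bash
cat > h.py <<'E'
import cv2,numpy as np
from workcell import *
def K(p):
    f=210/np.tan(np.radians(p["fovy"]/2)); return np.array([[f,0,p["cx"]],[0,f,p["cy"]],[0,0,1.]])
def world(cam,uv,z):
    p=camera_params(cam);E=p["extrinsics"]
    n=cv2.undistortPoints(np.array(uv,float).reshape(-1,1,2),K(p),p["distortion"]).reshape(-1,2)
    d=np.c_[n,np.ones(len(n))]@E[:3,:3]; c=-E[:3,:3].T@E[:3,3]
    return c+d*((np.asarray(z)-c[2])/d[:,2])[:,None]
def pix(cam,P):
    p=camera_params(cam);E=p["extrinsics"]
    return cv2.projectPoints(np.array(P,float).reshape(-1,1,3),cv2.Rodrigues(E[:3,:3])[0],E[:3,3],K(p),p["distortion"])[0].reshape(-1,2)
E
python3 - <<'E'
from h import *
a=cv2.imread("pics/top0.png")
c1=cv2.resize(a[115:223,265:377],None,fx=5,fy=5,interpolation=2)
c2=cv2.resize(a[193:247,160:208],None,fx=5,fy=5,interpolation=2)
o=np.zeros((540,800,3),np.uint8);o[:,:560]=c1;o[:270,560:]=c2
cv2.imwrite("pics/crop0.png",o)
E
```

```text
(no output)
```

View pics/crop0.png

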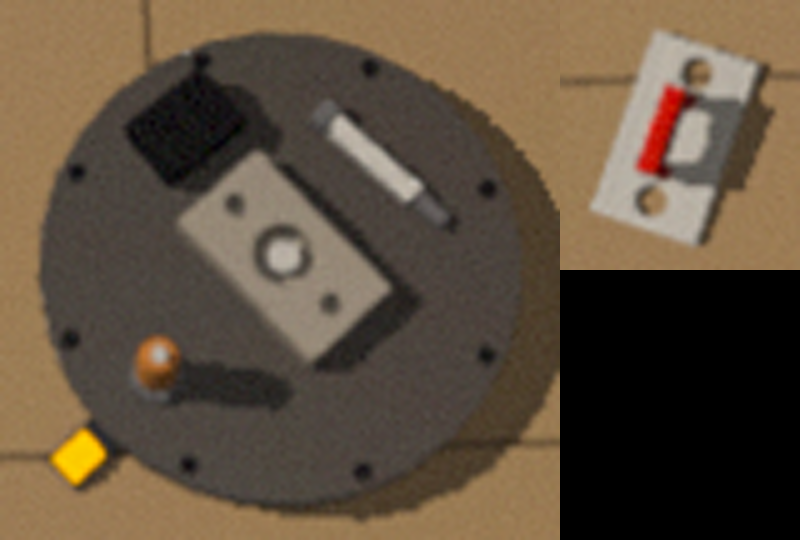

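The crop shows the hub with its tapped holes at (235,204) and (331,303), the knob top at (158,355) and the pointer at (79,457). The cover's holes are at (697,73) and (652,200).

```bash
python3 - <<'E'
from h import *
np.set_printoptions(precision=4,suppress=True)
def T(l,ox,oy,sx=0): return [((x-sx+.5)/5-.5+ox,(y+.5)/5-.5+oy) for x,y in l]
W=lambda l,z:world("top",T(l,265,115),z)
h=W([(235,204),(331,303)],.065);print("hub holes",h,h.mean(0),np.linalg.norm(h[0]-h[1]))
c=W([(259,150),(391,290),(313,362),(177,220)],.065);print("hub corners mean",c.mean(0))
b=W([(203,60),(371,67),(487,188),(486,355),(363,471),(189,464),(70,339),(76,172)],.04);print("bolt mean",b.mean(0))
k=W([(158,358)],.108);print("knob",k)
p=W([(79,457)],.012);print("ptr",p)
o=b.mean(0)
for n,q in(("k",k[0]),("p",p[0])): d=q-o;print(n,np.hypot(*d[:2]),np.degrees(np.arctan2(d[1],d[0])))
d=h[0]-h[1];print("hub y dir",np.degrees(np.arctan2(d[1],d[0])))
C=lambda l:world("top",T(l,160,193,560),.006)
q=C([(697,73),(652,200)]);print("cov holes",q,q.mean(0),np.linalg.norm(q[0]-q[1]))
d=q[0]-q[1];print(np.degrees(np.arctan2(d[1],d[0])))
q=C([(658,30),(767,66),(702,245),(590,208)]);print("cov corners",q.mean(0),np.linalg.norm(q[0]-q[1]),np.linalg.norm(q[1]-q[2]))
q=world("top",T([(679,87),(652,172)],160,193,560),.046);print("bar",q.mean(0))
s=observe();print(s["position"],np.degrees(s["tool_rot"]))
E
```

```text
hub holes [[ 0.6111 -0.1507  0.065 ]
 [ 0.5482 -0.2063  0.065 ]] [ 0.5797 -0.1785  0.065 ] 0.08397257169650774
hub corners mean [ 0.5786 -0.1797  0.065 ]
bolt mean [ 0.58   -0.1793  0.04  ]
knob [[ 0.5089 -0.0997  0.108 ]]
ptr [[ 0.4667 -0.0517  0.012 ]]
k 0.10676269811768263 131.75111525841368
p 0.17069075113398557 131.59767476391607
hub y dir 41.45309208193459
cov holes [[0.472  0.2403 0.006 ]
 [0.3931 0.2686 0.006 ]] [0.4326 0.2545 0.006 ] 0.08386331338089877
-19.664468651401037
cov corners [0.4322 0.2516 0.006 ] 0.07342323972262313 0.11821357190010805
bar [0.4318 0.2511 0.046 ]
[ 0.2778 -0.5596  0.2308] [-179.9438    0.004    26.3992]
```

Measurements agree with the given sizes: centre (0.580,-0.179), knob at 131.7°, cover at (0.4325,0.252) with its y axis at -19.7°. I'll move above the knob and turn the tool to yaw 90.

Emit:
send_rows(
  increments=[
    [[41,-31,8],[0,0,-6],1],
    [[82,-62,16],[0,0,-12],1],
    [[123,-92,24],[0,0,-18],1],
    [[165,-123,32],[0,0,-25],1],
    [[206,-154,40],[0,0,-32],1],
    [[247,-185,48],[0,0,-38],1],
    [[289,-215,56],[0,0,-44],1],
    [[330,-246,64],[0,0,-51],1],
    [[371,-277,72],[0,0,-57],1],
    [[412,-308,80],[0,0,-63.6],1],
  ],
  newtons=25,
)

```text
clock: 1.1
position: [0.5014, -0.1171, 0.1541]
tool_rot: [-3.142, 0.0, 1.575]
force: [1.4, -1.5, 1.0]
grip_width: 0.0854
finger_force: 0.0
```

Emit:
send_rows(
  increments=[
    [[0,0,0],[0,0,0],1],
    [[0,0,0],[0,0,0],1],
    [[0,0,0],[0,0,0],1],
    [[0,0,0],[0,0,0],1],
  ],
)

```text
clock: 1.5
position: [0.5005, -0.1202, 0.1545]
tool_rot: [-3.141, 0.0, 1.568]
force: [0.1, -0.1, 0.2]
grip_width: 0.0855
finger_force: 0.0
```

Emit:
send_rows(
  increments=[
    [[10,5,0],[0,0,0],1],
    [[20,10,0],[0,0,0],1],
    [[20,10,20],[0,0,0],1],
    [[20,10,40],[0,0,0],1],
    [[20,10,60],[0,0,0],1],
    [[20,10,75],[0,0,0],1],
    [[20,10,82],[0,0,0],1],
    [[20,10,82],[0,0,0],0],
    [[20,10,82],[0,0,0],-0.5],
    [[20,10,82],[0,0,0],-1],
  ],
)

```text
clock: 2.5
position: [0.5114, -0.0989, 0.0732]
tool_rot: [3.14, 0.0, 1.571]
force: [0.2, 1.0, 1.1]
grip_width: 0.0438
finger_force: 0.0
```

Emit:
send_rows(
  increments=[
    [[0,0,0],[0,0,0],-1],
    [[0,0,0],[0,0,0],-1],
    [[0,0,0],[0,0,0],-1],
    [[0,0,0],[0,0,0],-1],
    [[0,0,0],[0,0,0],-1],
  ],
)

```text
clock: 3.0
position: [0.5111, -0.0987, 0.0732]
tool_rot: [3.141, -0.0, 1.571]
force: [-2.9, 1.7, 8.7]
grip_width: 0.0252
finger_force: 24.1
```

```bash
python3 - <<'E'
import numpy as np
v=np.r_[2,4,6,8,np.full(32,10),8,6,4,2.];a=np.cumsum(v*360/v.sum())
P=lambda d:105*np.array([np.sin(np.radians(131.6+d)),np.cos(np.radians(131.6+d))])
b=0
for i in range(0,40,10):
    print([list(map(float,(P(x)-P(b)).round())) for x in a[i:i+10]]);b=a[i+9]
E
```

```text
[[-2.0, -3.0], [-8.0, -8.0], [-16.0, -15.0], [-29.0, -23.0], [-45.0, -30.0], [-63.0, -34.0], [-81.0, -35.0], [-100.0, -33.0], [-117.0, -28.0], [-134.0, -20.0]]
[[-15.0, 11.0], [-27.0, 24.0], [-37.0, 39.0], [-45.0, 56.0], [-49.0, 74.0], [-50.0, 92.0], [-48.0, 111.0], [-43.0, 128.0], [-34.0, 144.0], [-24.0, 159.0]]
[[13.0, 13.0], [29.0, 23.0], [45.0, 30.0], [63.0, 34.0], [81.0, 35.0], [100.0, 33.0], [117.0, 28.0], [134.0, 20.0], [148.0, 9.0], [161.0, -4.0]]
[[10.0, -15.0], [17.0, -32.0], [22.0, -50.0], [23.0, -68.0], [21.0, -86.0], [15.0, -104.0], [9.0, -117.0], [3.0, -126.0], [-1.0, -132.0], [-4.0, -135.0]]
```

Emit:
send_rows(
  increments=[
    [[-2,-3,0],[0,0,0],-1],
    [[-8,-8,0],[0,0,0],-1],
    [[-16,-15,0],[0,0,0],-1],
    [[-29,-23,0],[0,0,0],-1],
    [[-45,-30,0],[0,0,0],-1],
    [[-63,-34,0],[0,0,0],-1],
    [[-81,-35,0],[0,0,0],-1],
    [[-100,-33,0],[0,0,0],-1],
    [[-117,-28,0],[0,0,0],-1],
    [[-134,-20,0],[0,0,0],-1],
  ],
)

```text
clock: 4.0
position: [0.4908, -0.234, 0.0732]
tool_rot: [3.141, 0.0, 1.57]
force: [4.7, 5.7, 6.8]
grip_width: 0.0253
finger_force: 25.0
```

Emit:
send_rows(
  increments=[
    [[-15,11,0],[0,0,0],-1],
    [[-27,24,0],[0,0,0],-1],
    [[-37,39,0],[0,0,0],-1],
    [[-45,56,0],[0,0,0],-1],
    [[-49,74,0],[0,0,0],-1],
    [[-50,92,0],[0,0,0],-1],
    [[-48,111,0],[0,0,0],-1],
    [[-43,128,0],[0,0,0],-1],
    [[-34,144,0],[0,0,0],-1],
    [[-24,159,0],[0,0,0],-1],
  ],
)

```text
clock: 5.0
position: [0.65, -0.2566, 0.0732]
tool_rot: [-3.141, -0.0, 1.57]
force: [-12.7, 10.1, 16.5]
grip_width: 0.025
finger_force: 26.2
```

Emit:
send_rows(
  increments=[
    [[13,13,0],[0,0,0],-1],
    [[29,23,0],[0,0,0],-1],
    [[45,30,0],[0,0,0],-1],
    [[63,34,0],[0,0,0],-1],
    [[81,35,0],[0,0,0],-1],
    [[100,33,0],[0,0,0],-1],
    [[117,28,0],[0,0,0],-1],
    [[134,20,0],[0,0,0],-1],
    [[148,9,0],[0,0,0],-1],
    [[161,-4,0],[0,0,0],-1],
  ],
)

```text
clock: 6.0
position: [0.6459, -0.0962, 0.0732]
tool_rot: [3.14, 0.001, 1.57]
force: [-1.9, -6.1, 8.4]
grip_width: 0.0247
finger_force: 25.3
```

Emit:
send_rows(
  increments=[
    [[10,-15,0],[0,0,0],-1],
    [[17,-32,0],[0,0,0],-1],
    [[22,-50,0],[0,0,0],-1],
    [[23,-68,0],[0,0,0],-1],
    [[21,-86,0],[0,0,0],-1],
    [[15,-104,0],[0,0,0],-1],
    [[9,-117,0],[0,0,0],-1],
    [[3,-126,0],[0,0,0],-1],
    [[-1,-132,0],[0,0,0],-1],
    [[-4,-135,0],[0,0,0],-1],
  ],
)

```text
clock: 7.0
position: [0.51, -0.0998, 0.0731]
tool_rot: [-3.141, -0.0, 1.571]
force: [-6.1, 8.0, 13.8]
grip_width: 0.0253
finger_force: 25.9
```

Emit:
send_rows(
  increments=[
    [[0,0,0],[0,0,0],-1],
    [[0,0,0],[0,0,0],-1],
    [[0,0,0],[0,0,0],-1],
  ],
)

```text
clock: 7.3
position: [0.5104, -0.0995, 0.0731]
tool_rot: [-3.141, -0.0, 1.571]
force: [-6.8, 6.8, 16.0]
grip_width: 0.0252
finger_force: 26.0
```

Emit:
send_rows(
  increments=[
    [[0,0,0],[0,0,0],-0.5],
    [[0,0,0],[0,0,0],0],
    [[0,0,0],[0,0,0],1],
    [[0,0,0],[0,0,0],1],
    [[0,0,0],[0,0,0],1],
    [[0,0,-20],[0,0,0],1],
    [[0,0,-40],[0,0,0],1],
    [[0,0,-60],[0,0,0],1],
    [[0,0,-70],[0,0,0],1],
  ],
)

```text
clock: 8.2
position: [0.5113, -0.1001, 0.1438]
tool_rot: [3.14, 0.0, 1.571]
force: [-0.6, -0.3, -0.1]
grip_width: 0.0852
finger_force: 0.0
```

Emit:
send_rows(
  increments=[
    [[20,-4,0],[0,0,-4],1],
    [[55,-12,0],[0,0,-11],1],
    [[95,-21,0],[0,0,-19],1],
    [[135,-30,0],[0,0,-27],1],
    [[175,-39,0],[0,0,-35],1],
    [[215,-48,0],[0,0,-43],1],
    [[255,-57,0],[0,0,-51],1],
    [[295,-66,0],[0,0,-59],1],
    [[335,-74,0],[0,0,-67],1],
    [[352,-78,0],[0,0,-70.3],1],
  ],
)

```text
clock: 9.2
position: [0.431, 0.256, 0.1421]
tool_rot: [3.14, -0.001, 2.808]
force: [0.0, -0.7, 0.6]
grip_width: 0.0853
finger_force: 0.0
```

Emit:
send_rows(
  increments=[
    [[0,0,0],[0,0,0],1],
    [[0,0,0],[0,0,0],1],
    [[0,0,0],[0,0,0],1],
  ],
)

```text
clock: 9.5
position: [0.4331, 0.2509, 0.1421]
tool_rot: [-3.141, -0.0, 2.796]
force: [0.1, -0.2, -0.2]
grip_width: 0.0854
finger_force: 0.0
```

```bash
python3 - <<'E'
from h import *
cv2.imwrite("pics/top1.png",grab_frame("top"));a=cv2.imread("pics/top1.png")
c1=cv2.resize(a[115:223,265:377],None,fx=5,fy=5,interpolation=2)
c2=cv2.resize(a[180:260,160:208],None,fx=5,fy=5,interpolation=2)
o=np.zeros((540,800,3),np.uint8);o[:,:560]=c1;o[:400,560:]=c2
cv2.imwrite("pics/crop1.png",o)
s=observe();y=s["tool_rot"][2];d=np.array([.4323,.252])-s["position"][:2]
print(s["position"],np.degrees(s["tool_rot"]),"tool shift mm",1e3*(np.cos(y)*d[0]+np.sin(y)*d[1]),1e3*(np.sin(y)*d[0]-np.cos(y)*d[1]))
E
```

```text
[0.43313357 0.25086518 0.14226007] [-1.79958195e+02  5.81769902e-03  1.60179365e+02] tool shift mm 1.168979219823356 0.7849525514798209
```

View pics/crop1.png

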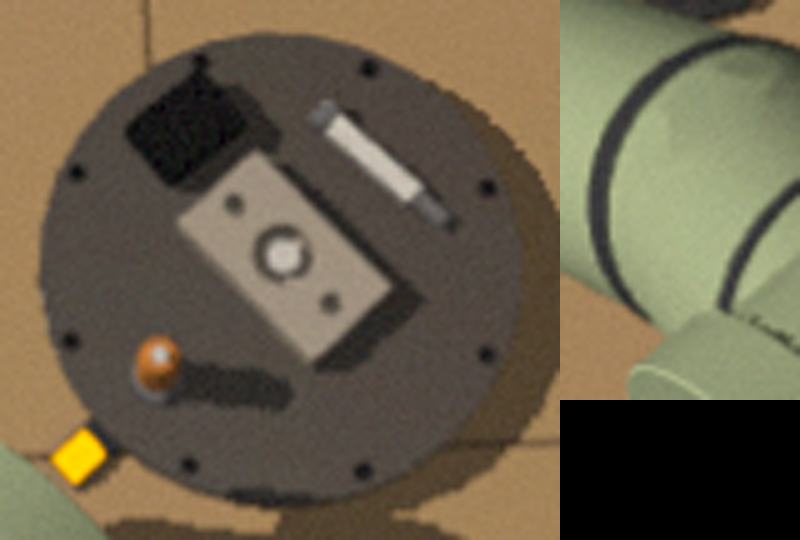

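The turntable is back at the start pose: hub holes at (235,204) and (331,303), punch and swage still on it. Next I descend on the handle.

Emit:
send_rows(
  increments=[
    [[1,1,25],[0,0,0],1],
    [[1,1,50],[0,0,0],1],
    [[1,1,75],[0,0,0],1],
    [[1,1,100],[0,0,0],1],
    [[1,1,115],[0,0,0],1],
    [[1,1,122],[0,0,0],1],
    [[1,1,122],[0,0,0],1],
    [[1,1,122],[0,0,0],0],
    [[1,1,122],[0,0,0],-0.5],
    [[1,1,122],[0,0,0],-1],
  ],
  newtons=60,
)

```text
clock: 10.55
position: [0.4327, 0.2534, 0.0212]
tool_rot: [3.141, 0.001, 2.797]
force: [-0.1, 0.1, 1.0]
grip_width: 0.0441
finger_force: 0.0
```

Emit:
send_rows(
  increments=[
    [[0,0,0],[0,0,0],-1],
    [[0,0,0],[0,0,0],-1],
    [[0,0,0],[0,0,0],-1],
    [[0,0,0],[0,0,0],-1],
    [[0,0,0],[0,0,0],-1],
    [[0,0,0],[0,0,0],-1],
  ],
)

```text
clock: 11.15
position: [0.4326, 0.2536, 0.021]
tool_rot: [3.141, 0.001, 2.798]
force: [-1.2, 0.4, 9.7]
grip_width: 0.0129
finger_force: 59.0
```

Emit:
send_rows(
  increments=[
    [[0,0,-5],[0,0,0],-1],
    [[0,0,-15],[0,0,0],-1],
    [[0,0,-30],[0,0,0],-1],
    [[0,0,-50],[0,0,3],-1],
    [[0,0,-70],[0,0,9],-1],
    [[0,0,-90],[0,0,16],-1],
    [[0,0,-110],[0,0,23],-1],
    [[0,0,-130],[0,0,30],-1],
    [[0,0,-145],[0,0,37],-1],
    [[0,0,-150],[0,0,44],-1],
  ],
  newtons=90,
)

```text
clock: 12.15
position: [0.4324, 0.2537, 0.173]
tool_rot: [3.139, -0.001, 2.025]
force: [-0.8, -0.1, -5.8]
grip_width: 0.0124
finger_force: 88.5
```

Emit:
send_rows(
  increments=[
    [[0,0,0],[0,0,7],-1],
    [[0,0,0],[0,0,15],-1],
    [[0,0,0],[0,0,23],-1],
    [[0,0,0],[0,0,31],-1],
    [[0,0,0],[0,0,39],-1],
    [[0,0,0],[0,0,47],-1],
    [[0,0,0],[0,0,55],-1],
    [[0,0,0],[0,0,63],-1],
    [[0,0,0],[0,0,70],-1],
    [[0,0,0],[0,0,75],-1],
  ],
)

```text
clock: 13.15
position: [0.4318, 0.2536, 0.1715]
tool_rot: [-3.141, -0.0, 0.716]
force: [0.1, 0.4, -4.7]
grip_width: 0.0124
finger_force: 88.4
```

Emit:
send_rows(
  increments=[
    [[0,0,0],[0,0,0],-1],
    [[0,0,0],[0,0,0],-1],
  ],
)

```text
clock: 13.35
position: [0.432, 0.2535, 0.1711]
tool_rot: [-3.141, -0.0, 0.724]
force: [-0.3, 1.0, -4.5]
grip_width: 0.0122
finger_force: 88.4
```

```bash
cat >> h.py <<'E'
def to(x,y,z,yaw):
    s=observe();t=s["tool_rot"][2];d=1e3*(np.array([x,y,z])-s["position"])
    print(s["position"].round(4),np.degrees(s["tool_rot"]).round(2),s["finger_force"],"shift",np.round([np.cos(t)*d[0]+np.sin(t)*d[1],np.sin(t)*d[0]-np.cos(t)*d[1],-d[2]],1),"wz",round(np.degrees(t)-yaw,2))
E
python3 -c "
from h import *
to(.58,-.179,.17,41.5)"
```

```text
[0.432  0.2535 0.1711] [-1.7997e+02 -2.0000e-02  4.1490e+01] 88.40233325958252 shift [-175.7  422.     1.1] wz -0.01
```

Emit:
send_rows(
  increments=[
    [[-4,10,0],[0,0,0],-1],
    [[-12,29,0],[0,0,0],-1],
    [[-25,60,0],[0,0,0],-1],
    [[-40,96,0],[0,0,0],-1],
    [[-55,132,0],[0,0,0],-1],
    [[-70,168,0],[0,0,0],-1],
    [[-85,204,0],[0,0,0],-1],
    [[-100,240,0],[0,0,0],-1],
    [[-115,276,0],[0,0,0],-1],
    [[-130,312,0],[0,0,0],-1],
  ],
)

```text
clock: 14.35
position: [0.5405, -0.0693, 0.1706]
tool_rot: [-3.141, -0.0, 0.722]
force: [0.4, -0.0, -5.2]
grip_width: 0.0125
finger_force: 88.5
```

Emit:
send_rows(
  increments=[
    [[-14,34,0],[0,0,0],-1],
    [[-26,62,0],[0,0,0],-1],
    [[-35,84,0],[0,0,0],-1],
    [[-41,99,0],[0,0,0],-1],
    [[-45,108,0],[0,0,0],-1],
    [[-46,110,0],[0,0,0],-1],
    [[-46,110,10],[0,0,0],-1],
    [[-46,110,20],[0,0,0],-1],
    [[-46,110,25],[0,0,0],-1],
    [[-46,110,25],[0,0,0],-1],
  ],
)

```text
clock: 15.35
position: [0.578, -0.1791, 0.1443]
tool_rot: [-3.14, 0.001, 0.722]
force: [-0.4, 1.4, -4.5]
grip_width: 0.0128
finger_force: 88.5
```

```bash
python3 - <<'E'
from h import *
a=grab_frame("scene");b=grab_frame("top")
to(.58,-.179,.106,41.5)
np.save("pics/s2.npy",a);np.save("pics/t2.npy",b)
c=pix("scene",[.58,-.179,.12]);print(c)
o=np.zeros((560,800,3),np.uint8)
o[:,:480]=cv2.resize(a[200:280,255:335][:, :80],(480,480),interpolation=2).copy() if 0 else cv2.resize(a[190:283,250:330],(480,558),interpolation=2)[[*range(558),557,557]]
o[:400,480:]=cv2.resize(b[125:205,290:354],(320,400),interpolation=2)
cv2.imwrite("pics/crop2.png",o)
E
```

```text
[ 0.5786 -0.1795  0.1454] [-179.99    0.     41.33] 88.47147703170776 shift [ 1.4  0.5 39.4] wz -0.17
[[292.86458863 236.09854112]]
```

View pics/crop2.png

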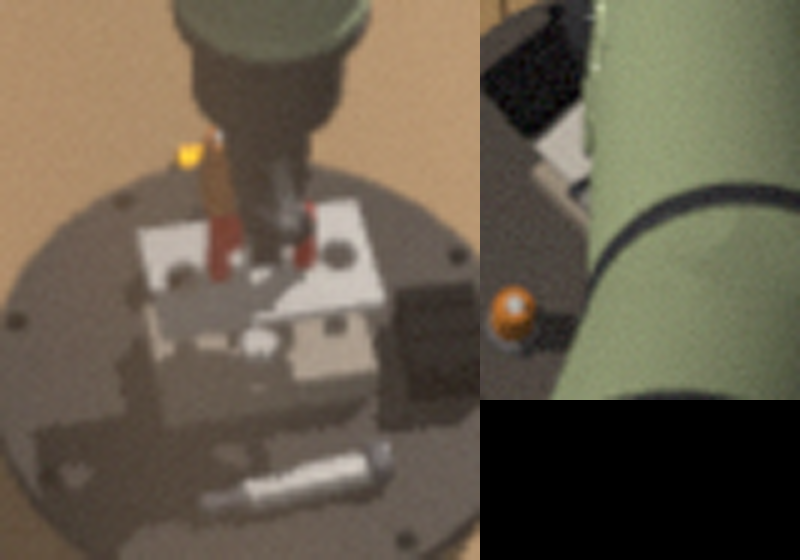

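The scene crop shows the plate held level above the hub. Its holes are at about (182,274) and (340,255), its corners at (138,230), (355,200) and (385,302), and one tapped hole at (335,324).

```bash
python3 - <<'E'
from h import *
np.set_printoptions(precision=4,suppress=True)
T=lambda l:[((x+.5)/6-.5+250,(y+.5)/6-.5+190) for x,y in l]
q=world("scene",T([(340,255),(182,274),(138,230),(355,200),(385,302)]),.130)
print(q,"holes mid",q[:2].mean(0),"diag mid",(q[2]+q[4])[:2]/2,np.linalg.norm(q[0]-q[1]),np.linalg.norm(q[2]-q[3]),np.linalg.norm(q[3]-q[4]))
ang=lambda d:np.degrees(np.arctan2(d[1],d[0]))
print(ang(q[0]-q[1]),ang(q[3]-q[2]))
print("tapped",world("scene",T([(335,324)]),.065))
# reference view of the hub in the first scene picture, and model overlay on the present
a=cv2.imread("pics/scene0.png");b=np.load("pics/s2.npy")
def ov(im,off,k,P):
    o=cv2.resize(im[off[1]:off[1]+66,off[0]:off[0]+66],None,fx=k,fy=k,interpolation=2)
    for u,v in pix("scene",P): cv2.circle(o,(int((u-off[0]+.5)*k),int((v-off[1]+.5)*k)),1,(0,255,0),-1)
    return o
def rect(c,yaw,z):
    r=np.radians(yaw);y=np.array([np.cos(r),np.sin(r)]);x=np.array([y[1],-y[0]])
    P=[s*33*x+t*59*y if z<.1 else s*35*x+t*60*y for s in(-1,1) for t in(-1,1)]
    rad=6 if z<.1 else 10
    P+=[s*42*y+rad*np.array([np.cos(t),np.sin(t)]) for s in(-1,1) for t in np.arange(0,6.2,.785)]
    return [[c[0]+p[0]/1e3,c[1]+p[1]/1e3,z] for p in P]
o=np.hstack([ov(a,(262,215),6,rect((.5797,-.179),41.5,.065)),ov(b,(262,205),6,rect((.5786,-.1795),41.4,.1304))])
cv2.imwrite("pics/ov.png",o)
E
```

```text
[[ 0.6124 -0.1498  0.13  ]
 [ 0.5465 -0.204   0.13  ]
 [ 0.5111 -0.1904  0.13  ]
 [ 0.6013 -0.1124  0.13  ]
 [ 0.6477 -0.1652  0.13  ]] holes mid [ 0.5794 -0.1769  0.13  ] diag mid [ 0.5794 -0.1778] 0.08532733629779388 0.11931758681498379 0.07031649803045666
39.46015478622305 40.86242463853977
tapped [[ 0.6114 -0.1472  0.065 ]]
```

View pics/ov.png

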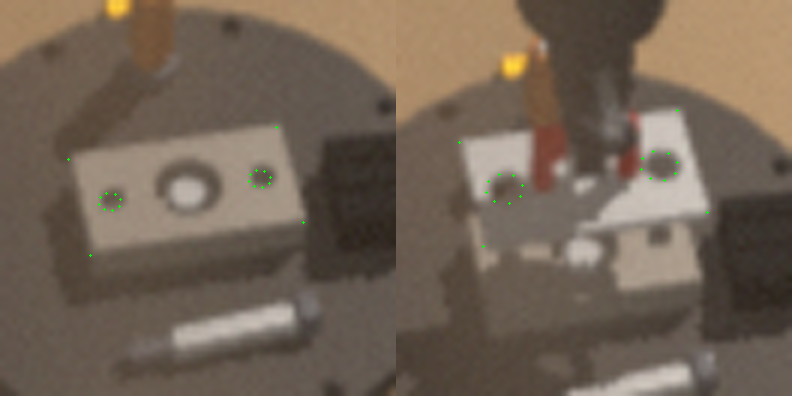

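The left overlay (hub model) and right overlay (plate model at the TCP) show the same sub-millimetre offset, so the plate is centred in the grip. I'll lower it to 20 mm.

Emit:
send_rows(
  increments=[
    [[1,0.5,5],[0,0,0],-1],
    [[1,0.5,12],[0,0,0],-1],
    [[1,0.5,20],[0,0,0],-1],
    [[1,0.5,28],[0,0,0],-1],
    [[1,0.5,34],[0,0,0],-1],
    [[1,0.5,38],[0,0,0],-1],
    [[1,0.5,39],[0,0,0],-1],
    [[1,0.5,39],[0,0,0],-1],
    [[1,0.5,39],[0,0,0],-1],
    [[1,0.5,39],[0,0,0],-1],
  ],
)

```text
clock: 16.45
position: [0.5798, -0.1796, 0.1068]
tool_rot: [3.141, -0.0, 0.721]
force: [0.4, -0.6, -5.3]
grip_width: 0.0121
finger_force: 88.5
```

```bash
python3 - <<'E'
from h import *
to(.5797,-.179,.106,41.5)
b=grab_frame("scene");s=observe();c=s["position"];y=s["tool_rot"][2]
u=np.array([np.cos(y),np.sin(y)]);x=np.array([u[1],-u[0]]);z=c[2]-.021+.006
def P(c,y,z,hx,hy,r):
    u=np.array([np.cos(y),np.sin(y)]);x=np.array([u[1],-u[0]])
    p=[i*hx*x+j*hy*u for i in(-1,1) for j in(-1,1)]+[i*.042*u+r*np.array([np.cos(t),np.sin(t)]) for i in(-1,1) for t in np.arange(0,6.2,.785)]
    return [[*(c[:2]+q),z] for q in p]
o=cv2.resize(b[205:271,257:337],None,fx=9,fy=9,interpolation=2)
for pts,col in((P(c,y,z,.035,.06,.01),(0,255,0)),(P(np.array([.5797,-.179]),np.radians(41.5),.065,.033,.059,.006),(255,0,255))):
    for a,v in pix("scene",pts): cv2.circle(o,(int((a-257+.5)*9),int((v-205+.5)*9)),1,col,-1)
cv2.imwrite("pics/ov2.png",o)
E
```

```text
[ 0.5798 -0.1796  0.1068] [ 1.7998e+02 -2.0000e-02  4.1300e+01] 88.50670337677002 shift [ 0.3 -0.6  0.8] wz -0.2
```

View pics/ov2.png

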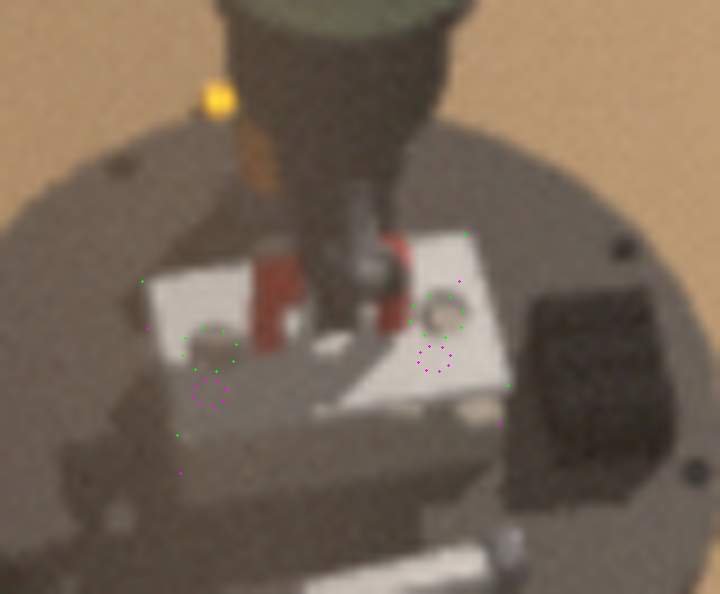

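The plate's corners are at (149,281), (472,235) and (511,380). Its offset from the model matches the hub's offset to about 0.5 mm, the gap is about 21 mm, and the plate is level and still. I'm handing in.

```bash
python3 -c "
from workcell import *
print(job_done())"
```

```text
the job is handed in; nothing more can be done
None
```

I turned the turntable one full turn anticlockwise, back to the pointer with the punch and swage block still on it, and handed in at about 16.5 s with the cover plate held level about 21 mm above the hub; by my camera check its holes were within about 1 mm of the threaded holes, but no verdict came back.

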